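# Load and lock the glaze stand

## Robot

A 7-joint arm with a two-finger parallel gripper is mounted at the origin on the work surface. World frame = base frame: x ahead of the robot, y to its left, z up, the work surface at z = 0. Lengths are in m, angles in degrees, forces in N, time in s.
With the tool pointing down it reaches from about 0.35 to 0.775 m from the base axis. Payload 3.1 kg.
Tool frame: the origin (TCP) lies on the centre line of the jaws, within the pads' length; the fingertips stand 17 mm ahead of it and the grasp point (between the pads) lies 2 mm behind it (robot.tip_reach is the distance from the TCP to the fingertips, in m); z points along the fingers, y is the line along which they close (so a half turn about z gives the same grasp; the last joint's range is limited). The gripper opens to 85 mm and grips with 20 to 120 N. Pads are 22 mm wide; open, the fingers measure 114 mm over their backs; the gripper's body (76 mm by 85 mm) begins 54 mm behind the grasp point. The pads swing forward as they close: fully open they stand 13 mm farther back than shut.
Start: joints at [-75.269, 17.813, 0.802, 86.603, -0.252, 75.585, -1.558], TCP at [0.162, 0.526, 0.248] pointing down, gripper open.
Joint ranges: [-154.91, 154.91], [-16.99, 109.72], [-72.82, 74.43], [7.12, 147.25], [-82.49, 262.49], [11.32, 116.49], [-174.64, 174.64]. Speed limits (degrees/s): [159.86, 159.86, 180, 180, 180, 180, 180].

## Interface

Orientations are given as [roll, pitch, yaw] about the fixed x, y, z axes, in that order (R = Rz(yaw) Ry(pitch) Rx(roll)).
In Python, from station import robot, fingers, vision, workorder, recognise gives the robot as it stands. Calls block until the motion is done:
- robot.move_to(position, orientation): joint-space move of the TCP to a pose.
- robot.line_to(position, orientation=None, velocity=0.15, f_stop=None): straight line of the TCP; orientation=None keeps the orientation; velocity is the mean speed in m/s. With f_stop (N) it stops when the force on the tool has changed by that much, and returns True; else False.
- robot.move_j(angles): joint-space move.
- fingers.gripper_to(opening, force=None): opening from 0.0 (shut) to 1.0 (fully open); force is the grip in N (None keeps the last); returns when the fingers have stopped.
- robot.pause(seconds).
- robot.inverse_kinematics(position, orientation): joint angles nearest the present ones, or None.
- vision.grab_frame(name): name is "scene" or "top" or "wrist"; returns the picture (420x560x3 uint8, red, green, blue); there is no depth.
- vision.calibration(name): a dict with "mtx" (3x3 intrinsics, pixels), "k1" (the pictures are not rectified: a ray, as slopes to the right and down, at radius r is drawn at 1 + k1 r^2 times it, then the intrinsics apply), "extrinsics" (4x4, takes a point from world to camera coordinates); the wrist camera has in their place "T_tool_cam" (4x4, takes a point from camera to tool coordinates, whose origin is the TCP and whose axes are the flange's). Camera axes: x right, y up, looking along -z (the intrinsics and any distortion apply to the point x, -y, -z); pixel columns grow to the right and rows downward; lengths in m; the calibration is good to about 2 mm. A picture is of the moment at which its call begins: read the wrist's pose just before it. calibration takes no time and is no camera call.
A pose or a line that the arm cannot do raises robot.PlanningError and nothing moves.
- workorder.close_job(): hands the job in; it is judged then, once.
Trained networks look in the newest picture that a camera, given by its name, has taken for a name from the list of things; names that differ only in an ending like _2 or _b are one class to them, and where a whole thing is asked for, a point or a joint stands for the part that bears it (a point fixed in the world has none). Each returns a list of dicts, best first, with "p" (0 to 1); they miss things now and then, are a little off and sometimes report something else, mostly with a low value. They report only what shows in the picture. A call takes as long as a camera call. They do not tell look-alikes from the thing itself.
- recognise(label, camera): "rect" ([centre column, centre row, width, height] in pixels, round what is visible of it).
Readings, each from a call of its own:
- robot.current_time_s(): time.
- robot.current_joint_positions(): joint angles.
- robot.current_dq(): joint speeds.
- robot.current_joint_torque(): joint torques, N m.
- robot.current_tool_pos(): TCP position.
- robot.current_eef_rot(): TCP orientation.
- robot.current_contact_force(): force on the tool from outside, world axes, zero at the start.
- robot.current_torque(): the same for the moment, N m.
- robot.current_finger_gap(): opening from 0.0 (shut) to 1.0 (fully open).
- robot.current_gripper_force(): force on a finger pad.
Only numpy, scipy, OpenCV 4.12 (cv2) and the standard library are available. Lean on these libraries where they do the work, as an engineer would, in place of code of your own. Each camera call takes 0.05 s, during which the arm holds its last target. There are 200 camera calls.

## Task

Turn the knob under the front edge of the loading stand until the two yellow stops are fully down, then set the wooden case on the deck, midway between the stop slots and straight with the stand, and stack every glaze tin there is squarely on it in one column, centred on the case and lying the same way. With the column standing free, turn the knob back until the stops are fully up to lock the case in. Put right anything that gets knocked aside, and leave the other things on the bench where they are.

Things in the scene. Friction and masses are not known exactly. Their poses are not given: they have to be found in the camera images.
- stand: fixed loading stand on the bench: plywood deck 200 x 170 mm (x, y), 14 mm thick, top face 80 mm above the bench, on two dark steel side panels; its place and heading differ each time. Origin on the bench under the deck's centre; its open front edge, with the knob below it, is at its -y side (y = -85 mm).
- load (a point): centre of the loading place on top of the stand's deck, 80 mm above the bench, 20 mm behind the deck's centre (towards the stand's +y). Its axes are the stand's: the case lies with its length along x. The two stops come up through slots whose inner faces are 58 mm to either side of this point along x.
- knob (a joint): knob under the deck's front edge: black hub (44 mm across) with a red wing grip, on a vertical axis. 0 rad = stops fully up, 1.4 = fully down (end stops at both); grows clockwise seen from above. Starts at 0 to 0.35; stays where it is left (friction 0.08 N m). At 0 the wing points from the stand's -y 40 deg towards its +x, at 1.4 rad 40 deg towards its -x.
- knob_axis (a point): point on the knob's vertical axis, 45 mm above the bench, 12 mm behind the deck's front edge (under the deck). Its axes are the stand's.
- knob_grip (a point): point in the middle of the wing's outer part, 76 mm from the knob's axis, 45 mm above the bench, always out in front of the deck's edge and open from above. The wing is 12 mm thick, 30 mm high (30 to 60 mm above the bench) and ends 90 mm from the axis; it moves with the knob.
- stops (a joint): height of the two yellow stop blades (one piece, geared to the knob: 16.4 mm per rad). 0 m = fully up, standing 22 mm above the deck; -0.023 = fully down, just below the deck face. Each blade is 5 mm thick and 60 mm wide along the stand's y. They start up or nearly so.
- case: closed wooden tool case, pale with two brass clasps, 104 x 66 x 50 mm (x, y, z), about 0.35 kg; origin at the centre of its underside, x along its length, z up. Either end may face either way. Between the stops it has 6 mm of room at each end.
- tin_a: closed, flat rectangular tin, 92 x 60 x 32 mm (x, y, z), aluminium with lid in blue and a paper band, about 0.2 kg, rigid; origin at the centre of its underside, x along its length, z up. Either end may face either way. May be absent (None from the start).
- tin_b: closed, flat rectangular tin, 92 x 60 x 32 mm (x, y, z), aluminium with lid in green and a paper band, about 0.2 kg, rigid; origin at the centre of its underside, x along its length, z up. Either end may face either way. May be absent (None from the start).
- tin_c: closed, flat rectangular tin, 92 x 60 x 32 mm (x, y, z), aluminium with lid in terracotta-brown and a paper band, about 0.2 kg, rigid; origin at the centre of its underside, x along its length, z up. Either end may face either way. May be absent (None from the start).
- tin_d: closed, flat rectangular tin, 92 x 60 x 32 mm (x, y, z), aluminium with lid in orange and a paper band, about 0.2 kg, rigid; origin at the centre of its underside, x along its length, z up. Either end may face either way. May be absent (None from the start).
- tin_e: closed, flat rectangular tin, 92 x 60 x 32 mm (x, y, z), aluminium with lid in white and a paper band, about 0.2 kg, rigid; origin at the centre of its underside, x along its length, z up. Either end may face either way. May be absent (None from the start).
- bottle: green glass bottle with a red cap, 64 mm across, 200 mm tall; not part of the job, to be left alone. Origin at its underside.
- cap: small red bottle cap, 30 mm across; not part of the job, to be left alone. Origin at its underside.
- bowl: white bowl, 110 mm across, 50 mm tall; not part of the job, to be left alone. Origin at its underside.
- mug: terracotta beaker, 76 mm across, 85 mm tall; not part of the job, to be left alone. Origin at its underside.
- spatula: spatula lying on the bench; not part of the job, to be left alone.
- brush: brush lying on the bench; not part of the job, to be left alone.
- vase: small blue vase, 68 mm across, 85 mm tall; not part of the job, to be left alone. Origin at its underside.
Mind the look-alikes: they are no part of the job. Of the things shaped like the tin_a, the aluminium one is meant.

How it is judged (in metres and radians):
On the way, in this order (a step that is already met when the one before it is completed fails the run):
1. the knob is turned until the stops are fully down (value of joint knob above 1.25 rad), for 0.2 s.
2. the case stands on the deck between the stop slots, released, stops down (value of joint knob above 1.25 rad and horizontal distance between case and load below 0.01 m and angle between case's own z axis and vertical below 0.08 rad and angle between the x axis of case and the x axis of load, either way round below 0.12 rad and z of case in the frame of load between -0.006 and 0.006 m and contact force between case and the fingers below 0.3 N and linear speed of case below 0.03 m/s), for 0.2 s.
3. every tin is stacked squarely on the case and released, stops still down (all of step 2 and horizontal distance between each of tin_a, tin_b, tin_c, tin_d, tin_e and load below 0.01 m and angle between each of tin_a, tin_b, tin_c, tin_d, tin_e's own z axis and vertical below 0.08 rad and angle between the x axis of each of tin_a, tin_b, tin_c, tin_d, tin_e and the x axis of load, either way round below 0.12 rad and height (world z) of each of tin_a, tin_b, tin_c, tin_d, tin_e above 0.115 m and contact force between each of tin_a, tin_b, tin_c, tin_d, tin_e and the fingers below 0.3 N and linear speed of each of tin_a, tin_b, tin_c, tin_d, tin_e below 0.03 m/s), for 0.3 s.
4. the knob is turned back until the stops are fully up (value of joint knob below 0.15 rad and value of joint stops above -0.004 m), for 0.2 s.
At the end, for the whole second after the job is handed in: Stops fully up (knob within 0.15 rad, stops within 4 mm); the case flat on the deck and every tin present in one column on it, each level (0.08 rad), centred within 10 mm on the loading place and within 0.12 rad of the stand's x; all released and at rest (all of step 4 and horizontal distance between each of case, tin_a, tin_b, tin_c, tin_d, tin_e and load below 0.01 m and angle between each of case, tin_a, tin_b, tin_c, tin_d, tin_e's own z axis and vertical below 0.08 rad and angle between the x axis of each of case, tin_a, tin_b, tin_c, tin_d, tin_e and the x axis of load, either way round below 0.12 rad and z of case in the frame of load between -0.006 and 0.006 m and height (world z) of each of tin_a, tin_b, tin_c, tin_d, tin_e above 0.115 m and contact force between each of case, tin_a, tin_b, tin_c, tin_d, tin_e and the fingers below 0.3 N and linear speed of each of case, tin_a, tin_b, tin_c, tin_d, tin_e below 0.03 m/s); the robot touches nothing.
It fails at once if a bystander is moved by more than 4 cm (distance of any of bottle, cap, bowl, mug, spatula, brush, vase from where it was at the start of the episode above 0.04 m).
Of tin_a, tin_b, tin_c, tin_d, tin_e only 3 to 5 are there at a start; the rules pass over those that are not, and their reading is None.
At some moment in a run one of case may be knocked a few centimetres aside while the robot is not near it.
It also fails if it takes over 210 s, if anything falls off the work surface, if the arm or the gripper's body presses on something with over 40 N, if the wrist force passes 120 N, or if a joint passes its speed limit or range.

## Working session

There is one attempt and no reset: what is moved stays moved. The work goes in short steps, each a Python script; the robot and the scene stay as the last script left them, time stands still between calls to the robot, and variables do not carry over. Pictures are saved under pics/ and viewed, at most 14 in all, crops included, and the job is handed in when it is done.

```bash
ls; mkdir -p pics; python3 - <<'E'
from station import robot, fingers, vision, workorder, recognise
import cv2, numpy as np
for n in ("scene","top"):
    im=vision.grab_frame(n); cv2.imwrite(f"pics/{n}0.png",im[:,:,::-1])
    c=vision.calibration(n); print(n,c)
    for l in ("tin_a","case","stand","knob","bottle","cap","bowl","mug","spatula","brush","vase"):
        print(l,[(round(d["p"],2),[round(v) for v in d["rect"]]) for d in recognise(l,n)])
print(vision.calibration("wrist"), robot.current_time_s(), robot.current_eef_rot(), robot.current_tool_pos())
E
```

```text
pics
scene {'mtx': array([[525.87234381,   0.        , 277.83630433],
       [  0.        , 525.87234381, 208.15253362],
       [  0.        ,   0.        ,   1.        ]]), 'k1': 0.03414467223033972, 'extrinsics': array([[ 0.15214895,  0.98829872, -0.01078603, -0.04764814],
       [-0.82475003,  0.13296922,  0.54964222,  0.36790032],
       [ 0.54464491, -0.07473171,  0.83533053, -1.78320362],
       [ 0.        ,  0.        ,  0.        ,  1.        ]])}
tin_a [(0.91, [152, 269, 30, 34]), (0.89, [151, 216, 27, 37]), (0.86, [199, 258, 30, 38]), (0.83, [260, 250, 22, 33]), (0.82, [192, 177, 29, 21]), (0.7, [205, 215, 29, 36]), (0.65, [173, 146, 22, 31])]
case [(0.87, [248, 204, 23, 39]), (0.33, [431, 169, 55, 42]), (0.24, [275, 292, 12, 13])]
stand [(0.84, [348, 216, 85, 78])]
knob []
bottle [(0.86, [185, 297, 35, 51])]
cap [(0.68, [275, 291, 11, 8])]
bowl [(0.89, [239, 302, 45, 44])]
mug [(0.89, [314, 299, 32, 40])]
spatula [(0.7, [198, 256, 32, 39]), (0.66, [105, 260, 46, 86]), (0.65, [365, 207, 24, 41])]
brush [(0.94, [431, 169, 56, 40])]
vase [(0.95, [451, 225, 24, 27])]
top {'mt
[... 981 characters left out ...]
sh [(0.8, [134, 234, 59, 34])]
vase [(0.61, [140, 159, 24, 19])]
{'mtx': array([[352.10602687,   0.        , 273.0191441 ],
       [  0.        , 352.10602687, 209.09434504],
       [  0.        ,   0.        ,   1.        ]]), 'k1': 0.004515041706633817, 'T_tool_cam': array([[ 6.48895589e-04,  9.59450461e-01,  2.81876555e-01,
         7.16067251e-02],
       [ 9.99999557e-01, -8.14637553e-04,  4.70805646e-04,
         3.47184358e-04],
       [ 6.81341921e-04,  2.81876125e-01, -9.59450565e-01,
        -1.26250986e-01],
       [ 0.00000000e+00,  0.00000000e+00,  0.00000000e+00,
         1.00000000e+00]])} 1.2 [-1.79998824e+02  1.37493183e-03  1.62885719e+02] [0.16186638 0.52564632 0.24828184]
```

```bash
python3 - <<'E'
import cv2
a=cv2.imread("pics/top0.png")[85:345,100:500]; cv2.imwrite("pics/top0c.png",cv2.resize(a,None,fx=2,fy=2,interpolation=cv2.INTER_CUBIC))
a=cv2.imread("pics/scene0.png")[110:350,80:480]; cv2.imwrite("pics/scene0c.png",cv2.resize(a,None,fx=2,fy=2,interpolation=cv2.INTER_CUBIC))
E
```

```text
(no output)
```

View pics/top0c.png

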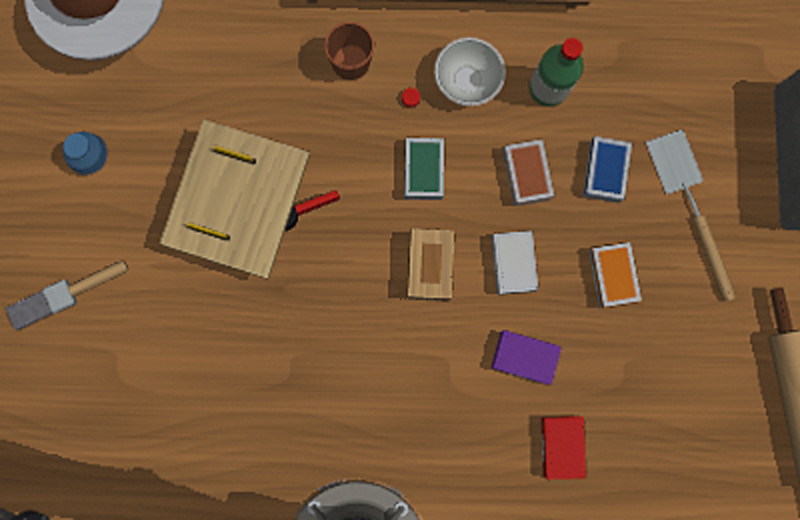

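View pics/scene0c.png

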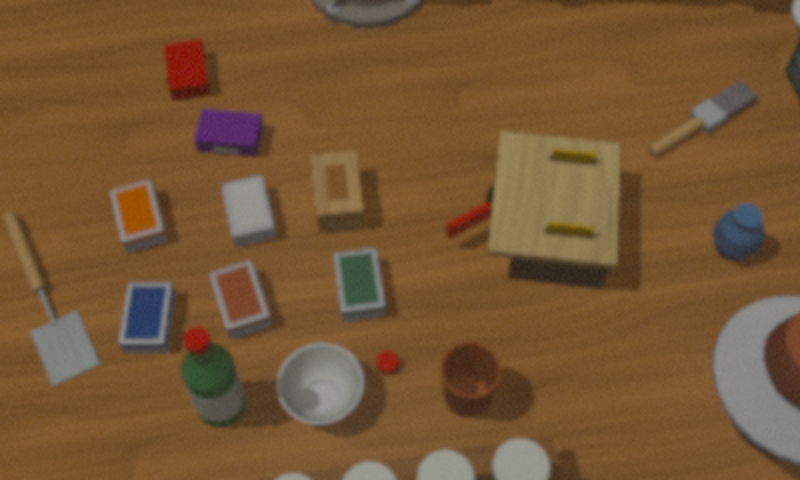

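```bash
cat > h.py <<'E'
from station import robot, fingers, vision, workorder, recognise
import cv2, numpy as np
from scipy.spatial.transform import Rotation as R
def T_tool():
    T=np.eye(4); T[:3,:3]=R.from_euler('xyz',robot.current_eef_rot(),degrees=True).as_matrix()
    T[:3,3]=robot.current_tool_pos(); return T
class View:
    """picture + camera-to-world; world points on plane z from pixels, and back"""
    def __init__(s,name):
        s.c=vision.calibration(name)
        s.T=T_tool()@s.c["T_tool_cam"] if name=="wrist" else np.linalg.inv(s.c["extrinsics"])
        s.im=vision.grab_frame(name)[:,:,::-1].copy()
    def xy(s,px,z):
        px=np.atleast_2d(np.asarray(px,float)); M=s.c["mtx"]
        d=(px-M[:2,2])/np.array([M[0,0],M[1,1]]); u=d.copy()
        for _ in range(10): u=d/(1+s.c["k1"]*(u**2).sum(1,keepdims=True))
        r=np.c_[u[:,0],-u[:,1],-np.ones(len(u))]@s.T[:3,:3].T; o=s.T[:3,3]
        return (o+r*((z-o[2])/r[:,2])[:,None])[:,:2]
    def px(s,P):
        p=np.atleast_2d(P)@s.T[:3,:3]-s.T[:3,3]@s.T[:3,:3]
        u=np.c_[p[:,0],-p[:,1]]/-p[:,2:]; u=u*(1+s.c["k1"]*(u**2).sum(1,keepdims=True))
        return u*[s.c["mtx"][0,0],s.c["mtx"][1,1]]+s.c["mtx"][:2,2]
    def hsv(s): return cv2.cvtColor(s.im,cv2.COLOR_BGR2HSV)
def down(yaw): return [180,0,yaw]
E
python3 - <<'E'
from h import *
v=View("top")
f=lambda l,z:np.round(v.xy(np.array(l)/2+[100,85],z),3).tolist()
print("tins g t b w o",f([[424,167],[528,171],[609,168],[516,262],[616,274]],.032))
print("case",f([[431,264]],.05),"deck",f([[205,121],[309,152],[268,277],[161,243]],.08))
print("wing",f([[290,215],[338,196]],.06), "blades",f([[212,148],[254,161],[186,226],[228,237]],.1))
E
```

```text
tins g t b w o [[0.584, -0.092], [0.581, -0.253], [0.588, -0.38], [0.439, -0.234], [0.423, -0.388]]
case [[0.431, -0.103]] deck [[0.639, 0.241], [0.593, 0.082], [0.404, 0.137], [0.452, 0.299]]
wing [[0.5, 0.11], [0.531, 0.038]] blades [[0.592, 0.225], [0.574, 0.162], [0.475, 0.258], [0.46, 0.196]]
```

```bash
python3 - <<'E'
from h import *
import pickle
print(robot.current_joint_positions(), [robot.inverse_kinematics([.5,.15,.3],down(y)) for y in (0,180,-90,90)])
out=[]
for i,(p) in enumerate([[.5,.17,.34],[.5,-.22,.34]]):
    robot.move_to(p,down(180)); robot.pause(.3); v=View("wrist"); out.append(v); cv2.imwrite(f"pics/w{i}.png",v.im)
    print(robot.current_joint_positions())
pickle.dump([(v.c,v.T,v.im) for v in out],open("v.pkl","wb")); print(robot.current_time_s())
E
```

```text
[-75.27101045  17.81236406   0.8022012   86.60231641  -0.25131302
  75.58518162  -1.55799774] [array([-49.11219258,  15.0311873 ,  39.13176076,  86.4754323 ,
        -9.51673526,  81.87001758, -99.59518801]), array([-37.5718259 ,  13.61620129,  23.93277767,  86.07044881,
        -5.5413847 ,  81.48509901,  76.58411693]), array([-30.06358229,  13.2354564 ,  14.4050196 ,  85.78790205,
        -3.30244219,  81.39285881, 164.46889985]), array([-45.94566501,  14.51544115,  34.85920504,  86.36864416,
        -8.32362651,  81.7242292 , -10.74676873])]
[-38.20189192  13.79429511  22.61743653  80.21027841  -5.26866088
  87.04731927  74.14240515]
[ -7.99592613  18.18140353  41.44383091  77.81879958 -11.92671683
  88.39170021 122.40699749]
5.2167
```

View pics/w0.png

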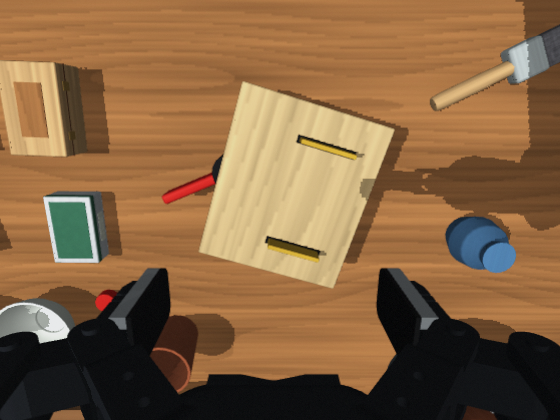

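View pics/w1.png

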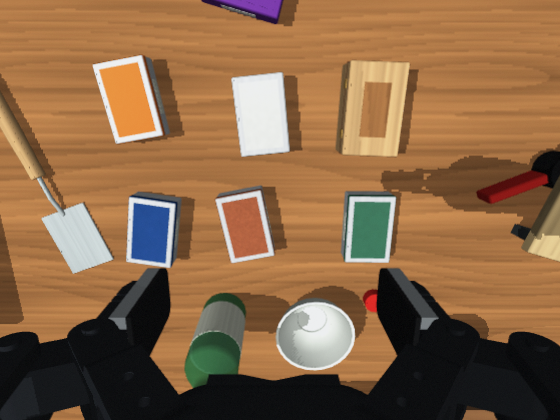

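```bash
cat >> h.py <<'E'
def blob(v,seed,z,tol=14):
    """flood fill from seed; world min-area rectangle on plane z: centre, (long,short), angle of long side (deg)"""
    m=np.zeros((v.im.shape[0]+2,v.im.shape[1]+2),np.uint8)
    im=cv2.medianBlur(v.im,5)
    cv2.floodFill(im,m,tuple(int(round(x)) for x in seed),0,(tol,)*3,(tol,)*3,4|(255<<8)|cv2.FLOODFILL_MASK_ONLY|cv2.FLOODFILL_FIXED_RANGE)
    m=cv2.morphologyEx(m[1:-1,1:-1],cv2.MORPH_OPEN,np.ones((3,3)))
    c=max(cv2.findContours(m,cv2.RETR_EXTERNAL,cv2.CHAIN_APPROX_NONE)[0],key=cv2.contourArea)
    return rect(v.xy(c[:,0,:],z))
def rect(P):
    (cx,cy),(w,h),a=cv2.minAreaRect((np.asarray(P)*1000).astype(np.float32))
    if w<h: w,h,a=h,w,a+90
    return np.array([cx,cy])/1000,(round(w,1),round(h,1)),(a+90)%180-90
def load(i):
    import pickle; v=View.__new__(View); v.c,v.T,v.im=pickle.load(open("v.pkl","rb"))[i]; return v
E
python3 - <<'E'
from h import *
v=load(1)
for n,s in dict(orange=(130,99),white=(262,114),terra=(245,226),blue=(152,231),green=(370,228)).items(): print(n,blob(v,s,.032,35))
print("case brown",blob(v,(375,110),.05,30)); print("case pale",blob(v,(352,110),.05,45))
print("case corners",v.xy([(353,62),(409,62),(398,156),(343,155)],.05), rect(v.xy([(353,62),(409,62),(398,156),(343,155)],.05)))
v=load(0)
for t in (30,45,60): print("deck",blob(v,(280,190),.08,t))
print("deckc",rect(v.xy([(243,82),(394,127),(333,288),(200,251)],.08)))
print("green",blob(v,(76,228),.032,35),"case",blob(v,(31,110),.05,30))
print("wing",v.xy([(165,198),(214,181)],.06)); print(blob(v,(185,190),.06,60))
E
```

```text
orange (array([ 0.42342871, -0.39030356]), (76.5, 44.9), 10.186057090759277)
white (array([ 0.4398772 , -0.23385306]), (90.0, 57.8), 5.829841613769531)
terra (array([ 0.58193091, -0.25534462]), (76.5, 44.4), 11.434626579284668)
blue (array([ 0.58981842, -0.38058356]), (76.7, 44.5), -8.789863586425781)
green (array([ 0.58480109, -0.09244598]), (76.4, 44.6), -0.3807220458984375)
case brown (array([ 0.43308618, -0.10341948]), (59.6, 30.1), -2.1450958251953125)
case pale (array([ 0.43317712, -0.10379937]), (103.7, 65.2), -2.04833984375)
case corners [[ 0.3827895  -0.13158981]
 [ 0.38271578 -0.07026364]
 [ 0.48547793 -0.07170519]
 [ 0.48443043 -0.13657347]] (array([ 0.43364194, -0.10341953]), (102.8, 64.9), -0.8036880493164062)
deck (array([0.52302649, 0.19112598]), (198.3, 168.3), -16.572059631347656)
deck (array([0.52302356, 0.19111255]), (199.0, 169.1), -16.566131591796875)
deck (array([0.52309241, 0.1911846 ]), (199.6, 169.8), -16.59369659423828)
deckc (array([0.52265503, 0.19186134]), (199.9, 167.0), -16.148826599121094)
green (array([ 0.58542963, -0.09334481]), (75.0, 45.3), -0.13330078125) case (array([ 0.43326083, -0.1043679 ]), (59.6, 31.0), -1.9579010009765625)
wing [[0.53388514 0.04213777]
 [0.51315116 0.10140174]]
(array([0.5244118 , 0.06998395]), (66.5, 12.6), -67.94397926330566)
```

```bash
cat >> h.py <<'E'
ST=np.array([.5230,.1912]); SA=-16.57
u=lambda a:np.array([np.cos(np.radians(a)),np.sin(np.radians(a))])
LOAD=ST+.020*u(SA+90); AX=ST-.073*u(SA+90)
def knob_pose(q,z=.047,inward=True,r=.076):
    a=SA-50-np.degrees(q); return [*(AX+r*u(a)),z],down((a+180 if inward else a))
E
python3 - <<'E'
from h import *
f=lambda j:None if j is None else np.round(j).tolist()
print(LOAD,AX)
for q in (0,.7,1.4): print(q,[f(robot.inverse_kinematics(*knob_pose(q,z,i))) for i in (True,False) for z in (.047,.15)])
for z in (.1,.28,.34): print(z,f(robot.inverse_kinematics([*LOAD,z],down(SA+180))))
for p,a in (((.433,-.104),-2),((.423,-.39),10.2),((.59,-.381),-8.8),((.582,-.255),11.4),((.585,-.092),-.4)): print(f(robot.inverse_kinematics([*p,.02],down(a+180))))
E
```

```text
[0.52870373 0.21036944] [0.50218138 0.12123154]
0 [[-36.0, 32.0, 40.0, 105.0, -26.0, 52.0, 38.0], [-40.0, 25.0, 43.0, 99.0, -18.0, 64.0, 33.0], [23.0, 34.0, -41.0, 102.0, 27.0, 54.0, 173.0], [35.0, 34.0, -62.0, 96.0, 31.0, 70.0, 170.0]]
0.7 [[-44.0, 29.0, 47.0, 113.0, -28.0, 50.0, 1.0], [-48.0, 19.0, 50.0, 107.0, -17.0, 62.0, -8.0], [-28.0, 24.0, 25.0, 112.0, -14.0, 47.0, 168.0], [-31.0, 16.0, 28.0, 106.0, -8.0, 60.0, 164.0]]
1.4 [[-54.0, 27.0, 53.0, 118.0, -29.0, 48.0, -41.0], [-58.0, 15.0, 54.0, 112.0, -14.0, 60.0, -55.0], [-37.0, 21.0, 29.0, 118.0, -14.0, 45.0, 125.0], [-41.0, 12.0, 33.0, 111.0, -7.0, 59.0, 118.0]]
0.1 [-48.0, 30.0, 35.0, 96.0, -20.0, 60.0, 66.0]
0.28 [-47.0, 21.0, 34.0, 81.0, -12.0, 81.0, 60.0]
0.34 [-47.0, 20.0, 34.0, 74.0, -11.0, 89.0, 59.0]
[-19.0, 25.0, 37.0, 119.0, -23.0, 42.0, 121.0]
[16.0, 38.0, 35.0, 99.0, -26.0, 52.0, 163.0]
[11.0, 51.0, 37.0, 75.0, -31.0, 64.0, 132.0]
[2.0, 42.0, 31.0, 88.0, -25.0, 56.0, 142.0]
[-14.0, 38.0, 31.0, 96.0, -23.0, 52.0, 116.0]
```

```bash
cat >> h.py <<'E'
def neutral(az,yaw):
    robot.move_j([-az,17.8,0,86.6,0,75.6,(yaw-90-az+180)%360-180])
def turn(q0,q1,n=8):
    for q in np.linspace(q0,q1,n+1)[1:]: robot.line_to(*knob_pose(q),velocity=.08)
E
python3 - <<'E'
from h import *
f=lambda j:None if j is None else np.round(j).tolist()
neutral(5,112); fingers.gripper_to(.33,30)
q0=.024
robot.move_to(*knob_pose(q0,.13)); print(f(robot.current_joint_positions()))
print(robot.line_to(*knob_pose(q0),velocity=.08,f_stop=8), robot.current_tool_pos())
fingers.gripper_to(0,30); print("gap",robot.current_finger_gap())
turn(q0,1.4); print(robot.current_contact_force(),robot.current_torque(),robot.current_tool_pos(),knob_pose(1.4)[0],f(robot.current_joint_positions()))
fingers.gripper_to(.33); robot.line_to(*knob_pose(1.4,.16)); robot.pause(.2)
v=View("top"); cv2.imwrite("pics/top1.png",cv2.resize(v.im[130:250,160:300],None,fx=4,fy=4)); print(robot.current_time_s())
E
```

```text
[-7.0, 21.0, -1.0, 99.0, 0.0, 60.0, 14.0]
False [0.53131505 0.0508677  0.04757655]
gap 0.1359561671195706
[-2.27284048 -1.40575148  8.48583241] [-0.23803443  0.52638869 -0.03126464] [0.43873837 0.0794216  0.04756457] [np.float64(0.43859885107128277), np.float64(0.07959908102642259), 0.047] [-26.0, 20.0, 16.0, 117.0, -8.0, 44.0, -62.0]
13.4917
```

View pics/top1.png

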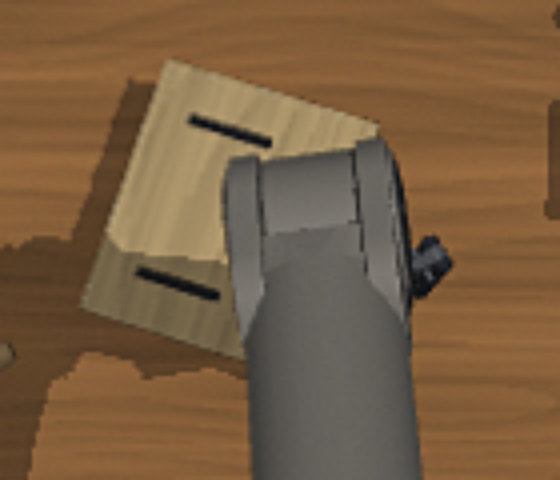

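```bash
cat >> h.py <<'E'
TINS=dict(green=(.5848,-.0924,-.4),white=(.4399,-.2339,5.8),terra=(.5819,-.2553,11.4),orange=(.4234,-.3903,10.2),blue=(.5898,-.3806,-8.8),case=(.4331,-.1036,-2.1))
def pick(n):
    x,y,a=TINS[n]; H=.05 if n=="case" else .032; g=H-.012
    robot.move_to([x,y,.24],down(180)); robot.pause(.25)
    v=View("wrist"); c,s,a=blob(v,v.px([[x,y,H]])[0],H,35); print(n,c,s,a,"moved",np.hypot(*(c-[x,y])))
    want=(59.6,30) if n=="case" else (90,58) if n=="white" else (76.5,44.6)
    if max(abs(np.subtract(s,want)))>5: cv2.imwrite("pics/bad.png",v.im); raise SystemExit("bad measure")
    fingers.gripper_to(.97 if n=="case" else .83,40)
    robot.move_to([*c,g+.08],down(a+180)); print("touch",robot.line_to([*c,g],velocity=.12,f_stop=15))
    fingers.gripper_to(0,40); print("gap",robot.current_finger_gap())
    robot.line_to([*c,.16],velocity=.25)
    return g
def place(g,zs):
    robot.move_to([*LOAD,max(zs+g+.06,.16)],down(SA+180))
    t=robot.line_to([*LOAD,zs+g-.001],velocity=.06,f_stop=5); print("placed",t,robot.current_tool_pos()[2]-zs-g,"gap",robot.current_finger_gap())
    fingers.gripper_to(.95); robot.line_to([*LOAD,zs+g+.06],velocity=.2)
E
python3 - <<'E'
from h import *
v=View("top"); P=v.xy([[217.5,162.75],[204.5,201]],.08); print(P.mean(0),LOAD)
neutral(0,180); g=pick("case")
print(robot.current_time_s())
place(g,.08)
robot.move_to([.49,.2,.34],down(180)); robot.pause(.3)
v=View("wrist"); cv2.imwrite("pics/w2.png",v.im)
p=v.px([[*LOAD,.13]])[0]; print(p,blob(v,p,.13,30),LOAD,SA); print(robot.current_time_s(), robot.current_joint_positions())
E
```

```text
[0.5276725  0.21038336] [0.52870373 0.21036944]
case [ 0.45626648 -0.12898631] (102.7, 65.1) -1.3885650634765625 moved 0.03436787239564143bad measure
```

```bash
sed -i 's/case=(.4331,-.1036,-2.1)/case=(.4563,-.1290,-1.4)/' h.py
python3 - <<'E'
from h import *
g=pick("case")
print(robot.current_time_s())
place(g,.08)
robot.move_to([.49,.2,.34],down(180)); robot.pause(.3)
v=View("wrist"); cv2.imwrite("pics/w2.png",v.im)
p=v.px([[*LOAD,.13]])[0]; print(p,blob(v,p,.13,30),LOAD,SA); print(robot.current_time_s(), robot.current_joint_positions())
E
```

```text
case [ 0.45649066 -0.12859488] (59.6, 30.0) -0.6730194091796875 moved 0.0004477440748310792
touch False
gap 0.7653084881178829
20.2417
placed True 0.0013197293182958675 gap 0.7673040866316472
[283.6771851 221.5103577] (array([0.52654901, 0.21060297]), (60.3, 30.1), -17.5048828125) [0.52870373 0.21036944] -16.57
24.275 [-16.90667357  14.0790035   -9.2379904   79.10983999   2.23042171
  87.12344674  64.00560087]
```

View pics/w2.png

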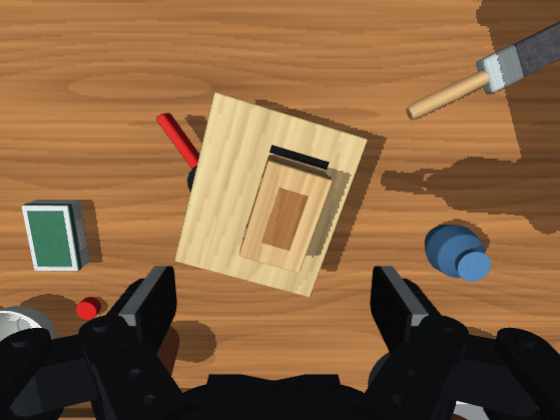

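```bash
cat >> h.py <<'E'
LOAD=np.array([.5277,.2104])
E
python3 - <<'E'
from h import *
zs=.13
for n in ("green","white","terra"):
    g=pick(n)
    assert .6<robot.current_finger_gap()<.8
    robot.move_to([.5,0,max(.16,zs+.09)],down(180))
    place(g,zs); robot.line_to([*LOAD,max(zs+.09,.2)],velocity=.25); zs+=.032
    print(robot.current_time_s())
robot.move_to([.47,.19,.40],down(180)); robot.pause(.3)
v=View("wrist"); cv2.imwrite("pics/w3.png",v.im)
p=v.px([[*LOAD,zs]])[0]; print(p,blob(v,p,zs,30),LOAD,SA)
E
```

```text
green [ 0.58495404 -0.09265783] (77.1, 44.9) -0.366912841796875 moved 0.00030034051357876124
touch False
gap 0.6902010212066674
placed True 0.0016425681389008358 gap 0.6933295553391935
31.8833
white [ 0.43981558 -0.2338266 ] (90.1, 57.9) 5.887828350067139 moved 0.00011186617564051727
touch False
gap 0.6954968608719612
placed True 0.0014793841943088921 gap 0.6967981491103282
40.3167
terra [ 0.58185895 -0.25540587] (76.9, 44.8) 11.237626075744629 moved 0.00011354925191998766
touch False
gap 0.689836063098762
placed True 0.0017093712066034057 gap 0.6994996281732373
48.9333
[295.38069977 253.25838984] (array([0.52598193, 0.21082925]), (77.2, 45.0), -16.588973999023438) [0.5277 0.2104] -16.57
```

View pics/w3.png

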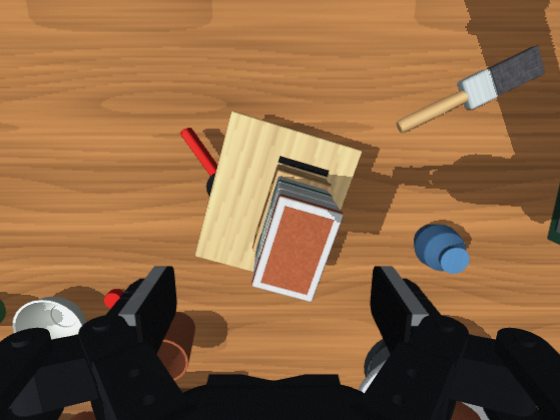

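```bash
python3 - <<'E'
from h import *
zs=.226
for n in ("orange","blue"):
    robot.move_to([.5,0,.38],down(180))
    g=pick(n)
    assert .6<robot.current_finger_gap()<.8
    robot.move_to([.5,0,zs+.10],down(180))
    place(g,zs); robot.line_to([*LOAD,zs+.10],velocity=.25); zs+=.032
    print(robot.current_time_s())
robot.move_to([.47,.05,.40],down(180)); robot.pause(.3)
v=View("wrist"); cv2.imwrite("pics/w4.png",v.im)
p=v.px([[*LOAD,zs]])[0]; print(p,blob(v,p,zs,30),LOAD,SA)
v=View("scene"); cv2.imwrite("pics/scene4.png",cv2.resize(v.im[110:350,80:480],None,fx=2,fy=2)); 
E
```

```text
orange [ 0.42356519 -0.38976251] (76.9, 44.7) 10.183550834655762 moved 0.0005622983127191568
touch False
gap 0.6963340373567399
placed True 0.0015168141223537886 gap 0.6949632701201495
59.5667
blue [ 0.58959528 -0.38029764] (77.0, 44.9) -8.72998046875 moved 0.00036515035453322094
touch False
gap 0.6946013065439821
placed True 0.0018056618396169073 gap 0.6948368938423326
69.3583
[486.57716449 287.25434158] (array([0.54271411, 0.20668683]), (46.9, 44.7), 75.97876739501953) [0.5277 0.2104] -16.57
```

View pics/w4.png

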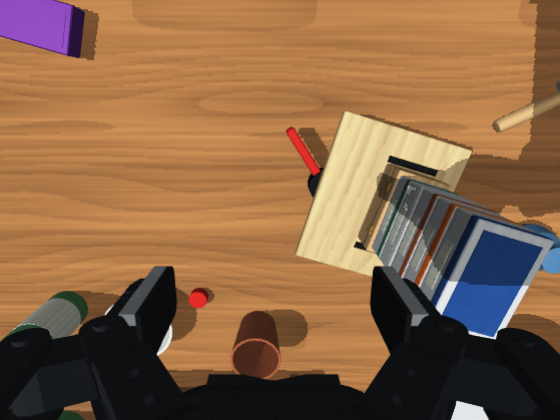

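View pics/scene4.png

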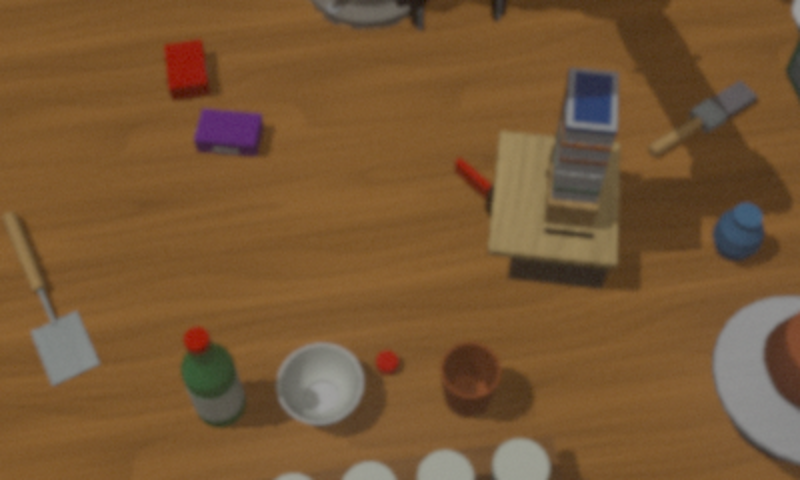

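```bash
python3 - <<'E'
from h import *
f=lambda j:None if j is None else np.round(j).tolist()
neutral(-5,33); fingers.gripper_to(.33,30)
robot.move_to(*knob_pose(1.4,.15)); print(f(robot.current_joint_positions()))
print(robot.line_to(*knob_pose(1.4),velocity=.08,f_stop=8))
fingers.gripper_to(0,30); print("gap",robot.current_finger_gap())
turn(1.4,0.01,10); print(robot.current_contact_force(),robot.current_tool_pos(),knob_pose(0.01)[0],f(robot.current_joint_positions()))
fingers.gripper_to(.33); robot.line_to(*knob_pose(0.01,.16),velocity=.1)
neutral(-25,90); robot.pause(.3)
v=View("top"); a=cv2.resize(v.im[130:250,160:300],None,fx=4,fy=4)
v=View("scene"); b=cv2.resize(v.im[130:250,280:420],None,fx=4,fy=4)
cv2.imwrite("pics/end.png",cv2.resize(np.hstack([a,b]),(800,343))); print(robot.current_time_s())
E
```

```text
[-7.0, 11.0, -6.0, 110.0, 1.0, 59.0, -70.0]
False
gap 0.1332016048407089
[ 0.01565083 -1.78837295  6.83677641] [0.53146068 0.05130337 0.04752096] [np.float64(0.5317023032133277), np.float64(0.05119929790831648), 0.047] [9.0, 29.0, -22.0, 103.0, 14.0, 50.0, 3.0]
81.725
```

View pics/end.png

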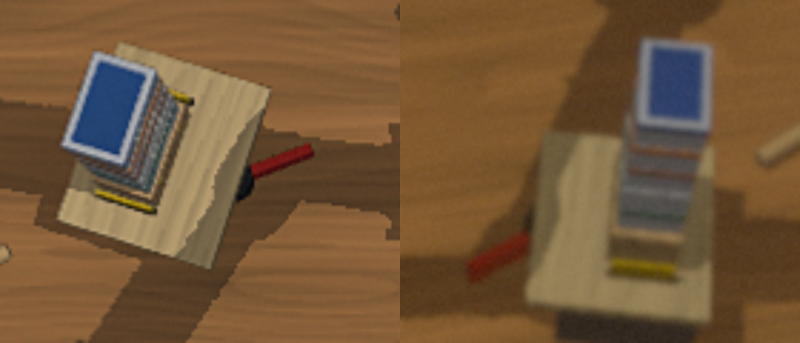

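The stops (yellow, at about (125,200) and (640,270)) are up on both sides of the case, the column is straight and the wing is back at its starting angle.

```bash
python3 - <<'E'
from h import *
v=View("top"); c,s,a=blob(v,v.px([[*LOAD,.29]])[0],.29,35); print(c,s,a,LOAD)
if np.hypot(*(c-LOAD))<.007: print(workorder.close_job())
E
```

```text
[0.5261748  0.21222978] (76.0, 43.6) -15.873825073242188 [0.5277 0.2104]
the job is handed in; nothing more can be done
None
```

The job is handed in at about 82 s: the case is on the deck with all five tins stacked on it, the top tin measuring within about 3 mm of centre and 1° of straight, and the stops are fully up. The case had been knocked about 3 cm aside before I picked it up, so I measured it again first. The bystanders looked undisturbed in the last wide picture, taken before the final knob turn. The verdict was not shown to me.

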